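# Refit the spice mill into its catch cup

## Task

The steel spice mill has been emptied; put it back together. Pick the mill up, lean its spigot into the catch cup edge first, then straighten it up by feel and slide it gently home, keeping hold of it until its shoulder sits on the cup's rim; then let go and leave it standing upright. It is a close fit and the cup stands off-centre in its holder, so never force it, and leave the other things on the shelf where they are.

Things in the scene. Friction and masses are not known exactly. Their poses are not given: they have to be found in the camera images.
- mill: steel twist-top spice mill, 141 mm tall, 0.2-0.45 kg, standing on the shelf on its spigot. Origin: centre of its flat foot, z up its axis. From the foot: spigot, a round pin 30 mm wide, 0 to 32 mm (foot edge chamfered 1.5 mm); square shoulder at 32 mm; plain round barrel 42 mm wide, 32 to 118 mm (grip here, best near 98 mm); cap knob 22 mm wide up to 141 mm. Its yaw does not matter.
- stand: dark olive-wood block fixed on the shelf, 110 x 90 x 45 mm; a round recess 50 mm wide amid its top holds the steel catch cup (outside 40 mm wide, round bore 31.2 mm wide and 45 mm deep, rim 60 mm above the block's underside). The cup stands against one side of the recess; its rubber foot grips, so it does not shift under the forces of this job. Origin: centre of the block's underside, z up.
- mouth (a point): point on the stand's axis at the height of the cup's rim, 60 mm above the stand's underside; z up. The cup itself is not measured: the axis of its bore lies 5 mm beside this point, in a direction that is different every time. Fully home, the mill's shoulder sits on the rim and its foot is 32 mm below this height.
- tiffin: bystander: two stacked, clipped steel tiffin tiers with lid and bail handle, 113 mm in diameter, 160 mm tall; loose. Origin: centre of the underside.
- jar: bystander: closed blue ceramic jar with a hinged lid, 100 mm in diameter, 134 mm tall; loose. Origin: centre of the underside.
- tumbler: bystander: green glass tumbler, 72 mm in diameter, 95 mm tall; loose. Origin: centre of the underside.
- pestle: bystander: small wooden pestle lying on its side, 136 mm long, 32 mm thick; loose. Origin: under the middle of its length, on the shelf; x runs along it.
Not all that is in view belongs to the job. Of the things that look like the stand, the middle-sized one is meant.

How it is judged:
By the outcome, as a careful person would: the job done as asked, in the order asked, and still so for the second after the job is handed in, with the robot touching nothing.
It also fails if it takes over 59 s, if anything falls off the work surface, if the arm or the gripper's body presses on something with over 40 N, if the wrist force passes 120 N, or if a joint passes its speed limit or range.

## Robot

A 7-joint arm with a two-finger parallel gripper is mounted at the origin on the work surface. World frame = base frame: x ahead of the robot, y to its left, z up, the work surface at z = 0. Lengths are in m, angles in rad, forces in N, time in s.
With the tool pointing down it reaches from about 0.425 to 0.925 m from the base axis. Payload 6.8 kg.
Tool frame: the origin (TCP) lies on the centre line of the jaws, within the pads' length; the fingertips stand 25 mm ahead of it and the grasp point (between the pads) lies 6 mm ahead of it (tip_extent is the distance from the TCP to the fingertips, in m); z points along the fingers, x is the direction in which the jaws open and shut, and the axes are right-handed (so a half turn about z gives the same grasp; the last joint's range is limited). The gripper opens to 88 mm and grips with 3 to 60 N. Pads are 20 mm wide; open, the fingers measure 115 mm over their backs; the gripper's body (75 mm by 178 mm) begins 61 mm behind the grasp point.
Start: joints at [1.237, 0.477, 0.022, 1.555, -0.011, 1.109, -0.083], TCP at [0.151, -0.658, 0.248] pointing down, gripper open.
Joint ranges: [-2.96, 2.96], [-0.34, 2.1], [-1.41, 1.46], [0.24, 2.44], [-1.37, 4.51], [0.17, 1.92], [-2.96, 2.96]. Speed limits (rad/s): [2.39, 2.39, 3.14, 3.14, 3.14, 3.14, 3.14].

## Interface

Orientations are given as [roll, pitch, yaw] about the fixed x, y, z axes, in that order (R = Rz(yaw) Ry(pitch) Rx(roll)).
In Python, from bench import * gives the robot as it stands.
- The arm moves only by the shell command python3 -m inch 'ROWS' [OPENING] [FORCE]. ROWS is JSON, a list of rows, each an object of numbers: "dx", "dy", "dz": the shift along the tool's x, y, z in mm; "spin": the turn about the tool's z in rad. A call has 1 to 20 rows; each row shifts and turns the commanded pose from where the row before left it, along the tool's axes as they then stand; what a row does not reach is not made up. A row lasts 1/10 s, in which the tool goes at most 50 mm and 8.59 degrees, less where a joint would pass 70% of its speed; a pose out of reach is approached as far as the arm can. A call with a gripper value outside its range is refused whole. OPENING is the gripper's target within -1 to 1 (shut at 1, half-way at 0, fully open at -1), set as the call begins (- or left out, the last holds). The fingers move at their own pace and stop on an object; FORCE is the grip in N (left out, the last holds). Time passes only in rows, so rows that do not move let the fingers close. It gives the time, the measured TCP pose, the force and the opening at its end, in the units of the state.
- read_state(): the state, without advancing time (a new reading comes with each control period).
- get_image(name): name is "scene" or "top"; returns a dict with "frame" (384x512x3 uint8, blue, green, red), "camera_matrix" (3x3 intrinsics, pixels), "xyz" and "orientation" of the camera in the world. Camera axes: x right, y down, z forward; pixel columns grow to the right and rows downward; lengths in m; the calibration is good to about 2 mm. A picture is of the moment at which its call begins. There is no depth.
- finish_job(): hands the job in, once; it reports no verdict.
The state is a dict: "t": time; "qpos": joint angles; "joint_velocities": joint speeds; "effort": joint torques, N m; "eef_pos": TCP position; "ee_rot": TCP orientation; "ft_force": force on the tool from outside, world axes, zero at the start; "torque": the same for the moment, N m; "finger_gap": finger opening in m.
Only numpy, scipy, OpenCV 4.12 (cv2) and the standard library are available. Lean on these libraries where they do the work, as an engineer would, in place of code of your own. Each camera call takes 0.05 s, during which the arm holds its last target. There are 200 camera calls.

## Working session

There is one attempt and no reset: what is moved stays moved. The work goes in short steps, Python scripts to look and compute and a shell command to move; the robot and the scene stay as the last step left them, time stands still between calls to the robot, and variables do not carry over. Pictures are saved under pics/ and viewed, about 8 in all and at most 12, crops included, and the job is handed in when it is done.

```bash
mkdir -p pics
python3 - <<'E'
from bench import *
import cv2, numpy as np, pickle
d={}
for n in("scene","top"):
    d[n]=get_image(n); cv2.imwrite(f"pics/{n}0.png",d[n]["frame"]); print(n,d[n]["camera_matrix"],d[n]["xyz"],d[n]["orientation"])
pickle.dump(d,open("im0.pkl","wb"))
s=read_state();print({k:np.round(v,3).tolist() for k,v in s.items()})
E
ls
```

```text
scene [[397.42761841   0.         254.42992605]
 [  0.         397.42761841 189.83034663]
 [  0.           0.           1.        ]] [ 1.16720538 -0.28386317  0.58035173] [-2.20552894 -0.00476633  1.15714516]
top [[363.89112552   0.         255.65173339]
 [  0.         363.89112552 189.69789151]
 [  0.           0.           1.        ]] [0.37821007 0.00724116 0.97183392] [-2.95378095 -0.02349276 -1.54530224]
{'t': 0.1, 'qpos': [1.237, 0.478, 0.022, 1.556, -0.011, 1.109, -0.083], 'joint_velocities': [0.0, -0.001, -0.0, -0.002, -0.001, 0.001, 0.0], 'effort': [0.004, -58.409, 1.54, -27.331, -0.054, 0.013, 0.0], 'eef_pos': [0.151, -0.657, 0.247], 'ee_rot': [3.141, 0.002, -1.345], 'ft_force': [0.525, 0.668, -0.709], 'torque': [0.009, -0.027, -0.004], 'finger_gap': 0.088}
im0.pkl
pics
```

View pics/scene0.png

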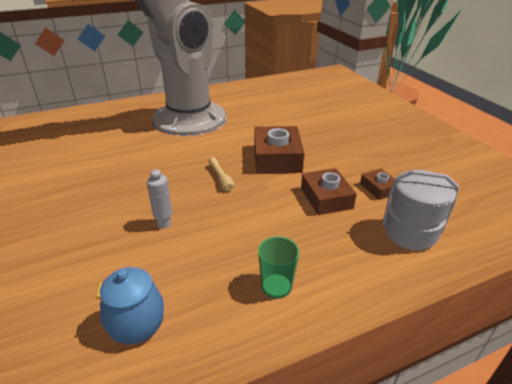

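View pics/top0.png

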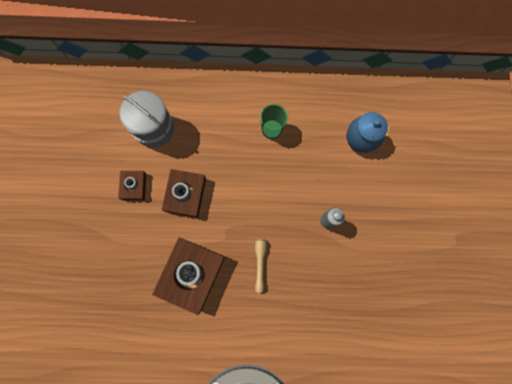

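Scene: mill (160,198), middle stand (328,190). Top: mill (335,217), middle stand (184,193), small decoy (131,185), big decoy (190,275). I'll enlarge the mill and stand in both views.

```bash
cat > h.py <<'E'
import numpy as np, cv2
from scipy.spatial.transform import Rotation as R
def ray(im,uv):
    K=im["camera_matrix"]; d=R.from_euler("xyz",im["orientation"]).as_matrix()@np.linalg.inv(K)@np.array([uv[0],uv[1],1.])
    return np.array(im["xyz"]),d/np.linalg.norm(d)
def onz(im,uv,z):
    o,d=ray(im,uv); return o+d*(z-o[2])/d[2]
def proj(im,p):
    q=R.from_euler("xyz",im["orientation"]).as_matrix().T@(np.array(p)-im["xyz"]); q=im["camera_matrix"]@q; return q[:2]/q[2]
def crop(im,x,y,w,h,s): return cv2.resize(im["frame"][y:y+h,x:x+w],None,fx=s,fy=s,interpolation=cv2.INTER_CUBIC)
E
python3 - <<'E'
from h import *; import pickle
d=pickle.load(open("im0.pkl","rb")); s,t=d["scene"],d["top"]
a=np.hstack([crop(t,157,163,56,56,7),crop(s,298,163,56,56,7)])
b=np.hstack([crop(t,310,197,56,28,7),crop(s,132,164,56,28,7)])
b=np.hstack([crop(t,315,200,40,40,5),crop(s,140,165,40,65,5)[:200],crop(s,140,190,40,40,5)])
cv2.imwrite("pics/c1.png",np.vstack([a,np.pad(b,((0,0),(0,a.shape[1]-b.shape[1]),(0,0)))]))
for nm,im,p,z in[("stand",t,(184,193),.045),("rim",t,(181,191),.06),("millcap",t,(339,213),.141),("mill foot",s,(164,225),0.),("rim",s,(331,180),.06)]: print(nm,onz(im,p,z).round(4))
# stand mask
hsv=cv2.cvtColor(t["frame"],cv2.COLOR_BGR2HSV); print("brown hsv",hsv[205,178],hsv[193,200], "wood",hsv[220,150],"shadow",hsv[200,209])
E
```

```text
stand [0.5407 0.1743 0.045 ]
rim [0.543  0.1795 0.06  ]
millcap [ 0.4876 -0.2021  0.141 ]
mill foot [ 0.4873 -0.1991  0.    ]
rim [0.5558 0.1786 0.06  ]
brown hsv [ 10 144  94] [ 10 154  71] wood [ 13 145 169] shadow [ 13 143  73]
```

View pics/c1.png

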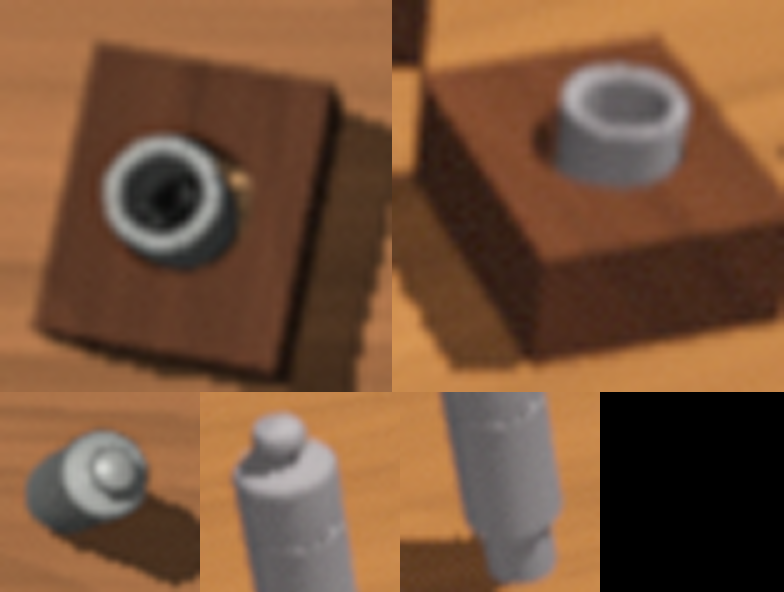

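Crop shows: cup rim in top view centred at crop (163,194), in scene (623,101); block top corners (97,43),(335,87),(275,372),(37,328); barrel top at (105,474) top and (286,471) scene.

Run:
```python
from h import *; import pickle
d=pickle.load(open("im0.pkl","rb")); s,t=d["scene"],d["top"]
f=lambda p,x0,y0,k,ox=0,oy=0:((p[0]-ox+.5)/k-.5+x0,(p[1]-oy+.5)/k-.5+y0)
def tri(a,b):
    (o1,d1),(o2,d2)=ray(t,a),ray(s,b)
    k=np.linalg.lstsq(np.c_[d1,-d2],o2-o1,rcond=None)[0]; p,q=o1+k[0]*d1,o2+k[1]*d2
    return ((p+q)/2).round(4),"gap mm",(1e3*np.linalg.norm(p-q)).round(1)
r1,r2=f((163,194),157,163,7),f((623,101),298,163,7,392)
print("rim",onz(t,r1,.06).round(4),onz(s,r2,.06).round(4),tri(r1,r2))
c=np.array([onz(t,f(p,157,163,7),.045) for p in[(97,43),(335,87),(275,372),(37,328)]]);print("stand c",c.mean(0).round(4),"sides",np.linalg.norm(c-np.roll(c,-1,0),axis=1).round(4))
for p in [(428,76),(660,40),(545,262)]: print(" scene corner",onz(s,f(p,298,163,7,392),.045).round(4))
print(" top corners",c.round(4).tolist())
m1,m2=f((105,474),315,200,5,0,392),f((286,471),140,165,5,200,392)
print("barrel",onz(t,m1,.118).round(4),onz(s,m2,.118).round(4),tri(m1,m2))
print("knob",onz(t,f((115,467),315,200,5,0,392),.138).round(4))
p=onz(s,f((521,583),140,190,5,400,392),0); v=p-np.array(s["xyz"]);v[2]=0;print("foot",(p+.015*v/np.linalg.norm(v)).round(4))
for rad,im,c0,z in[(.02,t,(.5437,.1815),.06)]:
  print([proj(im,(c0[0]+dx,c0[1]+dy,z)).round(1).tolist() for dx,dy in((rad,0),(-rad,0),(0,rad),(0,-rad))])
```

```text
rim [0.5448 0.1825 0.06  ] [0.5451 0.1843 0.06  ] (array([0.5451, 0.1833, 0.0601]), 'gap mm', np.float64(1.7))
stand c [0.5433 0.1766 0.045 ] sides [0.0903 0.1082 0.0884 0.1084]
 scene corner [0.4876 0.1443 0.045 ]
 scene corner [0.5    0.2303 0.045 ]
 scene corner [0.5937 0.1267 0.045 ]
 top corners [[0.6039, 0.2135, 0.045], [0.5899, 0.1243, 0.045], [0.4829, 0.1406, 0.045], [0.4965, 0.2279, 0.045]]
barrel [ 0.4833 -0.1997  0.118 ] [ 0.4855 -0.1979  0.118 ] (array([ 0.4836, -0.1988,  0.1171]), 'gap mm', np.float64(2.2))
knob [ 0.4842 -0.1995  0.138 ]
foot [ 0.4813 -0.1999  0.    ]
[[180.7, 183.0], [179.7, 198.5], [172.3, 190.5], [188.1, 190.9]]
```

```bash
python3 -m inch '[{"spin":0.113},{"spin":0.113},{"dx":-32,"dy":-23},{"dx":-32,"dy":-23},{"dx":-32,"dy":-23},{"dx":-32,"dy":-23},{"dx":-32,"dy":-23},{"dx":-32,"dy":-23},{"dx":-32,"dy":-23},{"dx":-32,"dy":-23},{"dx":-32,"dy":-23},{"dx":-32,"dy":-23},{"dx":-32,"dy":-23},{"dx":-32,"dy":-23},{"dx":-32,"dy":-23},{"dx":-32,"dy":-23},{},{}]' -1 20
```

```text
invalid input
```

```bash
python3 -m inch '[{"spin":0.113},{"spin":0.113},{"dx":-32,"dy":-23},{"dx":-32,"dy":-23},{"dx":-32,"dy":-23},{"dx":-32,"dy":-23},{"dx":-32,"dy":-23},{"dx":-32,"dy":-23},{"dx":-32,"dy":-23},{"dx":-32,"dy":-23},{"dx":-32,"dy":-23},{"dx":-32,"dy":-23},{"dx":-32,"dy":-23},{"dx":-32,"dy":-23},{"dx":-32,"dy":-23},{"dx":-32,"dy":-23},{"dz":0},{"dz":0}]' -1 20
```

```text
invalid input
```

```bash
python3 -m inch '[{"dx":0,"dy":0,"dz":0,"spin":0.113}]'; python3 -m inch '[{"dx":0,"dy":0,"dz":0,"spin":0.113}]' -1.0 20.0; python3 -m inch --help
```

```text
t: 0.2
eef_pos: [0.1509, -0.6575, 0.247]
ee_rot: [3.142, 0.001, -1.46]
ft_force: [-0.8, -0.4, -0.1]
finger_gap: 0.0877
t: 0.3
eef_pos: [0.151, -0.6575, 0.247]
ee_rot: [3.141, 0.001, -1.576]
ft_force: [0.3, 0.1, 0.2]
finger_gap: 0.0878invalid input: not JSON, or not a number
```

All four keys seem to be needed.

```bash
python3 -m inch '[{"dx":-32,"dy":-23,"dz":0,"spin":0},{"dx":-32,"dy":-23,"dz":0,"spin":0},{"dx":-32,"dy":-23,"dz":0,"spin":0},{"dx":-32,"dy":-23,"dz":0,"spin":0},{"dx":-32,"dy":-23,"dz":0,"spin":0},{"dx":-32,"dy":-23,"dz":0,"spin":0},{"dx":-32,"dy":-23,"dz":0,"spin":0},{"dx":-32,"dy":-23,"dz":0,"spin":0},{"dx":-32,"dy":-23,"dz":0,"spin":0},{"dx":-32,"dy":-23,"dz":0,"spin":0},{"dx":-32,"dy":-23,"dz":0,"spin":0},{"dx":-32,"dy":-23,"dz":0,"spin":0},{"dx":-32,"dy":-23,"dz":0,"spin":0},{"dx":-32,"dy":-23,"dz":0,"spin":0},{"dx":0,"dy":0,"dz":0,"spin":0}]'
```

```text
t: 1.8
eef_pos: [0.4762, -0.2043, 0.2476]
ee_rot: [-3.14, 0.002, -1.562]
ft_force: [-0.0, 0.3, -0.3]
finger_gap: 0.0877
```

```bash
python3 -m inch '[{"dx":-5,"dy":-7,"dz":10,"spin":0},{"dx":0,"dy":0,"dz":20,"spin":0},{"dx":0,"dy":0,"dz":20,"spin":0},{"dx":0,"dy":0,"dz":20,"spin":0},{"dx":0,"dy":0,"dz":20,"spin":0},{"dx":0,"dy":0,"dz":20,"spin":0},{"dx":0,"dy":0,"dz":20,"spin":0},{"dx":0,"dy":0,"dz":14,"spin":0},{"dx":0,"dy":0,"dz":0,"spin":0}]'
python3 - <<'E'
from bench import *; from h import *
s=get_image("scene");t=get_image("top")
cv2.imwrite("pics/g1.png",np.hstack([crop(s,110,100,100,140,4),crop(t,290,150,100,140,4)]))
E
```

```text
t: 2.7
eef_pos: [0.4784, -0.2052, 0.1015]
ee_rot: [3.137, 0.001, -1.572]
ft_force: [0.4, 0.3, 0.1]
finger_gap: 0.088
```

View pics/g1.png

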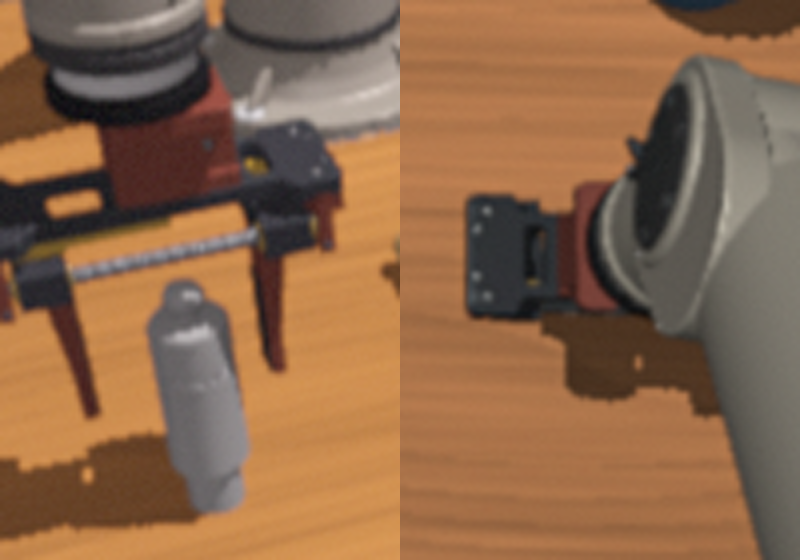

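Jaws straddle the mill (mill at crop (200,400), fingers at (90,400) and (275,360)), slightly off-centre. Checking whether the arm settles.

```bash
python3 -m inch '[{"dx":0,"dy":0,"dz":0,"spin":0},{"dx":0,"dy":0,"dz":0,"spin":0},{"dx":0,"dy":0,"dz":0,"spin":0}]'; python3 -m inch '[{"dx":-6,"dy":-5,"dz":-2,"spin":0},{"dx":0,"dy":0,"dz":0,"spin":0},{"dx":0,"dy":0,"dz":0,"spin":0}]'
```

```text
t: 3.1
eef_pos: [0.4807, -0.2051, 0.1044]
ee_rot: [-3.14, -0.001, -1.571]
ft_force: [0.8, 0.4, -0.1]
finger_gap: 0.0878
t: 3.4
eef_pos: [0.4856, -0.1986, 0.1059]
ee_rot: [-3.141, -0.0, -1.57]
ft_force: [0.2, -0.0, 0.2]
finger_gap: 0.0876
```

```bash
python3 -m inch '[{"dx":0,"dy":2,"dz":0,"spin":0},{"dx":0,"dy":0,"dz":0,"spin":0},{"dx":0,"dy":0,"dz":0,"spin":0},{"dx":0,"dy":0,"dz":0,"spin":0},{"dx":0,"dy":0,"dz":0,"spin":0},{"dx":0,"dy":0,"dz":0,"spin":0},{"dx":0,"dy":0,"dz":0,"spin":0},{"dx":0,"dy":0,"dz":0,"spin":0}]' 1 15
```

```text
t: 4.2
eef_pos: [0.4833, -0.1989, 0.1056]
ee_rot: [-3.142, -0.0, -1.571]
ft_force: [-0.3, 0.3, -0.5]
finger_gap: 0.0417
```

```bash
python3 -m inch '[{"dx":0,"dy":0,"dz":1,"spin":0},{"dx":0,"dy":-3,"dz":0,"spin":0},{"dx":0,"dy":-3,"dz":0,"spin":0},{"dx":0,"dy":-3,"dz":0,"spin":0},{"dx":0,"dy":-3,"dz":0,"spin":0},{"dx":0,"dy":-3,"dz":0,"spin":0},{"dx":0,"dy":-3,"dz":0,"spin":0},{"dx":0,"dy":0,"dz":0,"spin":0}]'
python3 - <<'E'
from bench import *; from h import *
s=get_image("scene");t=get_image("top")
print(read_state()["ft_force"])
cv2.imwrite("pics/g2.png",crop(s,110,130,100,110,5))
E
```

```text
t: 5.0
eef_pos: [0.5011, -0.1988, 0.1049]
ee_rot: [3.141, 0.0, -1.571]
ft_force: [-2.5, 1.3, 5.7]
finger_gap: 0.0418
[-2.11923241  1.3506821   5.5025332 ]
```

View pics/g2.png

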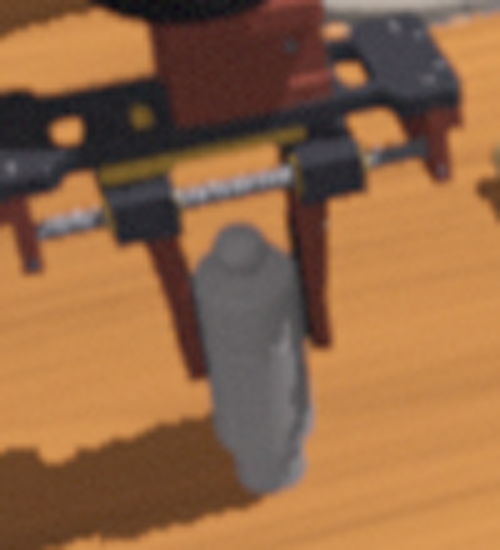

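Foot stayed at (163,228) while the top leaned toward the camera: about 10° lean toward +x in the grip. Lift and carry.

```bash
python3 -m inch '[{"dx":0,"dy":0,"dz":-5,"spin":0},{"dx":0,"dy":0,"dz":-12,"spin":0},{"dx":0,"dy":0,"dz":-20,"spin":0},{"dx":0,"dy":0,"dz":-20,"spin":0},{"dx":0,"dy":0,"dz":-20,"spin":0},{"dx":0,"dy":0,"dz":-15,"spin":0},{"dx":0,"dy":0,"dz":-8,"spin":0},{"dx":0,"dy":0,"dz":0,"spin":0},{"dx":0,"dy":0,"dz":0,"spin":0}]' 1 20
python3 -m inch '[{"dx":-10,"dy":-1,"dz":0,"spin":0},{"dx":-18,"dy":-3,"dz":0,"spin":0},{"dx":-25,"dy":-4,"dz":0,"spin":0},{"dx":-25,"dy":-4,"dz":0,"spin":0},{"dx":-25,"dy":-4,"dz":0,"spin":0},{"dx":-25,"dy":-4,"dz":0,"spin":0},{"dx":-25,"dy":-4,"dz":0,"spin":0},{"dx":-25,"dy":-4,"dz":0,"spin":0},{"dx":-25,"dy":-4,"dz":0,"spin":0},{"dx":-25,"dy":-4,"dz":0,"spin":0},{"dx":-25,"dy":-4,"dz":0,"spin":0},{"dx":-25,"dy":-4,"dz":0,"spin":0},{"dx":-25,"dy":-4,"dz":0,"spin":0},{"dx":-25,"dy":-4,"dz":0,"spin":0},{"dx":-25,"dy":-3,"dz":0,"spin":0},{"dx":-18,"dy":-3,"dz":0,"spin":0},{"dx":-10,"dy":-1,"dz":0,"spin":0},{"dx":0,"dy":0,"dz":0,"spin":0},{"dx":0,"dy":0,"dz":0,"spin":0},{"dx":0,"dy":0,"dz":0,"spin":0}]'
python3 - <<'E'
from bench import *; from h import *
s=get_image("scene");t=get_image("top")
cv2.imwrite("pics/g3.png",np.hstack([crop(s,280,60,110,150,4),crop(t,130,140,90,150,4)]))
E
```

```text
t: 6.0
eef_pos: [0.5008, -0.1989, 0.2042]
ee_rot: [3.141, 0.0, -1.571]
ft_force: [-0.2, 0.7, -4.1]
finger_gap: 0.0417
t: 8.0
eef_pos: [0.5603, 0.1804, 0.2044]
ee_rot: [3.141, -0.001, -1.573]
ft_force: [0.5, 0.2, -3.5]
finger_gap: 0.0421
```

View pics/g3.png

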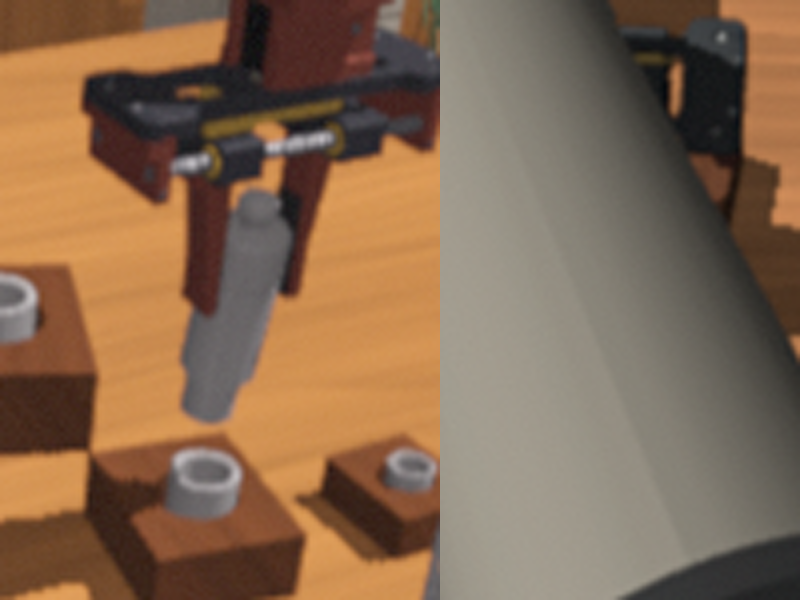

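Mill is still leaning to +x over the cup: foot end around crop (208,412), rim centre (205,473). Compare predicted vs. seen foot to cancel calibration bias.

Run:
```python
from bench import *; from h import *
s=get_image("scene"); st=read_state(); p=np.array(st["eef_pos"]);print(p.round(4))
f=p+[-.0173,0,-.1041]
u=np.array([np.sin(.176),0,np.cos(.176)]);e=np.array([np.cos(.176),0,-np.sin(.176)])
print("foot c",f.round(4),((proj(s,f)-[280,60]+.5)*4-.5).round(1))
for r,h in((.015,.0015),(.015,.032),(.021,.032),(.021,.118)):
    a=np.linspace(0,2*np.pi,72)
    q=np.array([proj(s,f+u*h+r*(np.cos(b)*e+np.sin(b)*np.array([0,1,0]))) for b in a]); q=(q-[280,60]+.5)*4-.5
    print(r,h,"x",q[:,0].min().round(0),q[:,0].max().round(0),"y",q[:,1].min().round(0),q[:,1].max().round(0))
q=np.array([proj(s,(.5451+.02*np.cos(b),.1843+.02*np.sin(b),.06)) for b in np.linspace(0,6.28,72)]);q=(q-[280,60]+.5)*4-.5;print("rim",q.min(0).round(0),q.max(0).round(0))
g=cv2.cvtColor(s["frame"],cv2.COLOR_BGR2HSV); m=cv2.inRange(g,(0,0,0),(180,70,255))
n,l,sts,c=cv2.connectedComponentsWithStats(m[60:210,280:390]);print([(x[:4]*4).tolist() for x in sts[1:] if x[4]>80])
for yy in (395,400,405,410,415,420): 
    r=np.where(cv2.resize(m[60:210,280:390],None,fx=4,fy=4)[yy,150:270]>127)[0]; print(yy,(r.min()+150,r.max()+150) if len(r) else None)
```

```text
[0.5604 0.1809 0.2047]
foot c [0.5431 0.1809 0.1006] [205.3 409.6]
0.015 0.0015 x 179.0 232.0 y 390.0 426.0
0.015 0.032 x 191.0 245.0 y 349.0 384.0
0.021 0.032 x 180.0 256.0 y 342.0 391.0
0.021 0.118 x 213.0 296.0 y 213.0 262.0
rim [169. 450.] [239. 489.]
[[144, 0, 84, 28], [88, 0, 352, 184], [184, 188, 116, 232], [0, 272, 40, 72], [164, 448, 80, 72], [384, 448, 52, 44]]
395 (np.int64(187), np.int64(235))
400 (np.int64(184), np.int64(232))
405 (np.int64(184), np.int64(231))
410 (np.int64(188), np.int64(231))
415 (np.int64(193), np.int64(230))
420 None
```

```bash
python3 -m inch '[{"dx":-1.5,"dy":1,"dz":10,"spin":0},{"dx":0,"dy":0,"dz":10,"spin":0},{"dx":0,"dy":0,"dz":8,"spin":0},{"dx":0,"dy":0,"dz":4,"spin":0},{"dx":0,"dy":0,"dz":0,"spin":0},{"dx":0,"dy":0,"dz":2,"spin":0},{"dx":0,"dy":0,"dz":2,"spin":0},{"dx":0,"dy":0,"dz":0,"spin":0},{"dx":0,"dy":0,"dz":0,"spin":0}]'
python3 -m inch '[{"dx":0,"dy":0,"dz":1,"spin":0},{"dx":0,"dy":0,"dz":1,"spin":0},{"dx":0,"dy":0,"dz":1,"spin":0},{"dx":0,"dy":0,"dz":1,"spin":0},{"dx":0,"dy":0,"dz":0,"spin":0}]'
python3 -m inch '[{"dx":0,"dy":0,"dz":1,"spin":0},{"dx":0,"dy":0,"dz":1,"spin":0},{"dx":0,"dy":0,"dz":0,"spin":0}]'
python3 -m inch '[{"dx":0,"dy":0,"dz":1,"spin":0},{"dx":0,"dy":0,"dz":1,"spin":0},{"dx":0,"dy":0,"dz":0,"spin":0}]'
```

```text
t: 9.05
eef_pos: [0.5594, 0.1836, 0.1688]
ee_rot: [-3.141, 0.0, -1.571]
ft_force: [0.1, 0.4, -2.9]
finger_gap: 0.0421
t: 9.55
eef_pos: [0.5592, 0.1835, 0.1645]
ee_rot: [3.141, -0.0, -1.571]
ft_force: [-0.2, 0.0, -3.3]
finger_gap: 0.0417
t: 9.85
eef_pos: [0.5592, 0.1835, 0.1625]
ee_rot: [3.141, -0.0, -1.571]
ft_force: [0.5, 0.1, -3.0]
finger_gap: 0.0416
t: 10.15
eef_pos: [0.5598, 0.1838, 0.1613]
ee_rot: [-3.14, 0.0, -1.571]
ft_force: [-0.4, 0.0, 2.4]
finger_gap: 0.0418
```

Contact (fz up ~5 N) with the low edge about 4 mm below the rim. Ease up and feel for the +x bore wall.

```bash
python3 -m inch '[{"dx":0,"dy":0,"dz":-0.8,"spin":0},{"dx":0,"dy":0,"dz":0,"spin":0}]'
for i in 1; do python3 -m inch '[{"dx":0,"dy":-1,"dz":0,"spin":0},{"dx":0,"dy":-1,"dz":0,"spin":0},{"dx":0,"dy":0,"dz":0,"spin":0}]'; done
python3 -m inch '[{"dx":0,"dy":-1,"dz":0,"spin":0},{"dx":0,"dy":0,"dz":0,"spin":0}]'
python3 -m inch '[{"dx":0,"dy":-1,"dz":0,"spin":0},{"dx":0,"dy":0,"dz":0,"spin":0}]'
python3 -c "
from bench import *;s=read_state();print(s['ft_force'],s['torque'],s['eef_pos'])"
```

```text
t: 10.35
eef_pos: [0.5596, 0.1837, 0.1615]
ee_rot: [-3.141, 0.0, -1.571]
ft_force: [1.0, 0.7, -1.8]
finger_gap: 0.0417
t: 10.65
eef_pos: [0.5611, 0.1835, 0.1611]
ee_rot: [3.141, -0.0, -1.571]
ft_force: [-0.2, 1.0, -3.2]
finger_gap: 0.0417
t: 10.85
eef_pos: [0.5622, 0.1833, 0.1612]
ee_rot: [3.141, -0.0, -1.571]
ft_force: [-0.2, 0.9, -3.4]
finger_gap: 0.0417
t: 11.05
eef_pos: [0.5629, 0.1835, 0.1612]
ee_rot: [3.141, -0.0, -1.571]
ft_force: [-0.8, 0.3, -3.4]
finger_gap: 0.0418
[-0.76812463  0.26932607 -3.38796947] [ 0.14061234  0.31709067 -0.0811933 ] [0.56293927 0.18346618 0.16124288]
```

```bash
python3 -m inch '[{"dx":0,"dy":-1,"dz":0,"spin":0},{"dx":0,"dy":0,"dz":0,"spin":0}]'
python3 -m inch '[{"dx":0,"dy":-1,"dz":0,"spin":0},{"dx":0,"dy":0,"dz":0,"spin":0}]'
python3 -m inch '[{"dx":0,"dy":-1,"dz":0,"spin":0},{"dx":0,"dy":0,"dz":0,"spin":0}]'
python3 -c "
from bench import *;s=read_state();print(s['ft_force'],s['torque'],s['eef_pos'])"
```

```text
t: 11.25
eef_pos: [0.5635, 0.1835, 0.1612]
ee_rot: [3.14, -0.0, -1.571]
ft_force: [-3.7, 0.7, -3.1]
finger_gap: 0.0421
t: 11.45
eef_pos: [0.5648, 0.1835, 0.1612]
ee_rot: [3.14, -0.0, -1.571]
ft_force: [-3.3, 0.7, -4.8]
finger_gap: 0.042
t: 11.65
eef_pos: [0.5661, 0.1835, 0.1612]
ee_rot: [3.141, -0.0, -1.571]
ft_force: [-4.2, 1.0, -4.1]
finger_gap: 0.0417
[-4.15267363  0.95361491 -4.12176381] [ 0.25777868  1.15697931 -0.05723275] [0.56608083 0.18350574 0.16118328]
```

Wall found: bore x ≈ 0.5455, and the fx:fy ratio says y is nearly centred. Back off slightly and lower, keeping the lean, so the rear edge drops below the rim.

```bash
python3 -m inch '[{"dx":0,"dy":0.5,"dz":0,"spin":0},{"dx":0,"dy":0,"dz":1,"spin":0},{"dx":0,"dy":0,"dz":0,"spin":0}]'
python3 -m inch '[{"dx":0,"dy":0,"dz":1,"spin":0},{"dx":0,"dy":0,"dz":0,"spin":0}]'
python3 -m inch '[{"dx":0,"dy":0,"dz":1,"spin":0},{"dx":0,"dy":0,"dz":0,"spin":0}]'
python3 -c "
from bench import *;s=read_state();print(s['ft_force'],s['torque'],s['eef_pos'])"
```

```text
t: 11.95
eef_pos: [0.5661, 0.1837, 0.1608]
ee_rot: [-3.141, 0.0, -1.571]
ft_force: [-2.4, 0.7, -1.2]
finger_gap: 0.0417
t: 12.15
eef_pos: [0.5661, 0.1838, 0.1598]
ee_rot: [-3.141, 0.0, -1.571]
ft_force: [-3.4, -0.0, 0.3]
finger_gap: 0.0419
t: 12.35
eef_pos: [0.5659, 0.1838, 0.1585]
ee_rot: [-3.141, 0.0, -1.571]
ft_force: [-3.3, 1.6, -0.1]
finger_gap: 0.0418
[-3.2575911   1.61668933 -0.12489863] [ 0.39633053  1.10202049 -0.02991971] [0.56591716 0.18376973 0.1585285 ]
```

```bash
python3 -m inch '[{"dx":0,"dy":0.3,"dz":1,"spin":0},{"dx":0,"dy":0,"dz":0,"spin":0}]'
python3 -m inch '[{"dx":0,"dy":0.3,"dz":1,"spin":0},{"dx":0,"dy":0,"dz":0,"spin":0}]'
python3 -m inch '[{"dx":0,"dy":0.3,"dz":1,"spin":0},{"dx":0,"dy":0,"dz":0,"spin":0}]'
python3 - <<'E'
from bench import *; from h import *
s=read_state();print(s['ft_force'],s['torque'],s['eef_pos'])
s=get_image("scene")
cv2.imwrite("pics/g4.png",crop(s,290,90,80,110,5))
E
```

```text
t: 12.55
eef_pos: [0.5656, 0.1837, 0.1574]
ee_rot: [-3.141, 0.0, -1.571]
ft_force: [-3.5, 2.0, -0.8]
finger_gap: 0.0414
t: 12.75
eef_pos: [0.5653, 0.1836, 0.1563]
ee_rot: [-3.141, 0.0, -1.571]
ft_force: [-3.4, 1.8, -1.1]
finger_gap: 0.0415
t: 12.95
eef_pos: [0.565, 0.1836, 0.1554]
ee_rot: [-3.141, 0.0, -1.571]
ft_force: [-2.0, 1.3, -2.0]
finger_gap: 0.0416
[-2.04414112  1.29939003 -1.95688232] [ 0.47176946  0.73496152 -0.02402013] [0.56504513 0.18359643 0.1553671 ]
```

View pics/g4.png

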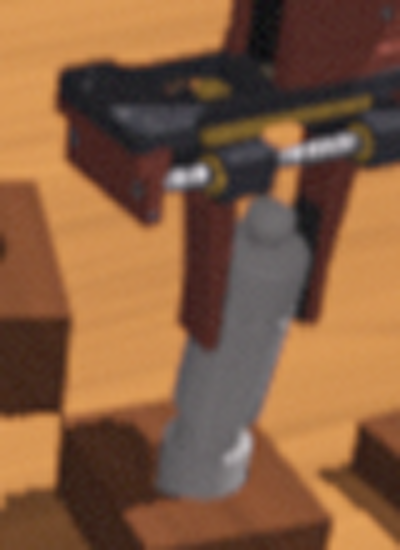

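Spigot is edge-first in the cup (crop (200,440)), leaning right. Now straighten by moving the grip back toward −x, watching the forces.

```bash
python3 -m inch '[{"dx":-0.3,"dy":1,"dz":0,"spin":0},{"dx":0,"dy":1,"dz":0,"spin":0},{"dx":0,"dy":0,"dz":0,"spin":0}]' 1 15
python3 -m inch '[{"dx":0,"dy":1,"dz":0,"spin":0},{"dx":0,"dy":1,"dz":0,"spin":0},{"dx":0,"dy":0,"dz":0,"spin":0}]'
python3 -m inch '[{"dx":0,"dy":1,"dz":0,"spin":0},{"dx":0,"dy":1,"dz":0,"spin":0},{"dx":0,"dy":0,"dz":0,"spin":0}]'
python3 -c "
from bench import *;s=read_state();print(s['ft_force'],s['torque'],s['eef_pos'])"
```

```text
t: 13.3
eef_pos: [0.5638, 0.1835, 0.1556]
ee_rot: [-3.14, 0.0, -1.571]
ft_force: [1.6, 0.6, -4.4]
finger_gap: 0.0417
t: 13.6
eef_pos: [0.5616, 0.1837, 0.1559]
ee_rot: [-3.14, 0.0, -1.571]
ft_force: [2.6, -0.3, -2.0]
finger_gap: 0.0415
t: 13.9
eef_pos: [0.5591, 0.1839, 0.1557]
ee_rot: [-3.141, 0.0, -1.571]
ft_force: [3.1, 0.5, -0.9]
finger_gap: 0.0417
[ 3.10628951  0.48313584 -0.88086859] [ 0.11852316 -0.94449455  0.05510834] [0.55906198 0.18391966 0.1557231 ]
```

It's pivoting at a gentle 3 N. Continue.

```bash
python3 -m inch '[{"dx":0,"dy":1,"dz":0,"spin":0},{"dx":0,"dy":1,"dz":0,"spin":0},{"dx":0,"dy":1,"dz":0,"spin":0},{"dx":0,"dy":0,"dz":0,"spin":0}]'
python3 -m inch '[{"dx":0,"dy":1,"dz":0,"spin":0},{"dx":0,"dy":1,"dz":0,"spin":0},{"dx":0,"dy":1,"dz":0,"spin":0},{"dx":0,"dy":0,"dz":0,"spin":0}]'
python3 -m inch '[{"dx":0,"dy":1,"dz":0,"spin":0},{"dx":0,"dy":1,"dz":0,"spin":0},{"dx":0,"dy":1,"dz":0,"spin":0},{"dx":0,"dy":0,"dz":0,"spin":0}]'
python3 -c "
from bench import *;s=read_state();print(s['ft_force'],s['torque'],s['eef_pos'])"
```

```text
t: 14.3
eef_pos: [0.5557, 0.1838, 0.1554]
ee_rot: [3.141, -0.0, -1.571]
ft_force: [2.1, 0.1, -1.4]
finger_gap: 0.0415
t: 14.7
eef_pos: [0.5527, 0.1839, 0.1554]
ee_rot: [3.141, -0.0, -1.571]
ft_force: [2.5, -0.2, -1.5]
finger_gap: 0.0419
t: 15.1
eef_pos: [0.5497, 0.1839, 0.1554]
ee_rot: [3.141, -0.0, -1.571]
ft_force: [1.7, 1.0, -1.2]
finger_gap: 0.0421
[ 1.65791453  1.02555862 -1.17148745] [ 0.18004244 -0.76341695 -0.07137029] [0.549691   0.18387642 0.15543506]
```

```bash
python3 -m inch '[{"dx":0,"dy":1,"dz":0,"spin":0},{"dx":0,"dy":1,"dz":0,"spin":0},{"dx":0,"dy":1,"dz":0,"spin":0},{"dx":0,"dy":1,"dz":0,"spin":0},{"dx":0,"dy":0,"dz":0,"spin":0}]'
python3 -m inch '[{"dx":0,"dy":0,"dz":1,"spin":0},{"dx":0,"dy":0,"dz":1,"spin":0},{"dx":0,"dy":0,"dz":0,"spin":0}]'
python3 - <<'E'
from bench import *; from h import *
s=read_state();print(s['ft_force'],s['torque'],s['eef_pos'])
s=get_image("scene")
cv2.imwrite("pics/g5.png",crop(s,290,90,80,110,5))
E
```

```text
t: 15.6
eef_pos: [0.5457, 0.1838, 0.1554]
ee_rot: [3.141, -0.0, -1.571]
ft_force: [3.0, 0.2, -2.4]
finger_gap: 0.0415
t: 15.9
eef_pos: [0.5457, 0.1838, 0.1531]
ee_rot: [3.141, -0.0, -1.571]
ft_force: [3.1, 0.2, -4.3]
finger_gap: 0.0417
[ 3.09679445  0.19491283 -4.31132552] [ 0.29566288 -0.81478766 -0.0092724 ] [0.54572668 0.18377872 0.15313883]
```

View pics/g5.png

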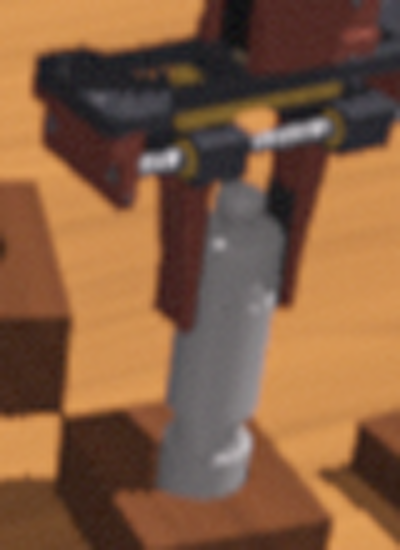

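Nearly upright, spigot in the cup. Slide down gently.

```bash
python3 -m inch '[{"dx":0,"dy":-0.3,"dz":1,"spin":0},{"dx":0,"dy":0,"dz":1,"spin":0},{"dx":0,"dy":0,"dz":1,"spin":0},{"dx":0,"dy":0,"dz":0,"spin":0}]'
python3 -m inch '[{"dx":0,"dy":0,"dz":1,"spin":0},{"dx":0,"dy":0,"dz":1,"spin":0},{"dx":0,"dy":0,"dz":1,"spin":0},{"dx":0,"dy":0,"dz":0,"spin":0}]'
python3 -m inch '[{"dx":0,"dy":0,"dz":1,"spin":0},{"dx":0,"dy":0,"dz":1,"spin":0},{"dx":0,"dy":0,"dz":1,"spin":0},{"dx":0,"dy":0,"dz":0,"spin":0}]'
python3 -c "
from bench import *;s=read_state();print(s['ft_force'],s['torque'],s['eef_pos'])"
```

```text
t: 16.35
eef_pos: [0.5459, 0.1838, 0.1501]
ee_rot: [3.141, -0.0, -1.571]
ft_force: [1.9, 1.2, -3.2]
finger_gap: 0.042
t: 16.75
eef_pos: [0.546, 0.1838, 0.1472]
ee_rot: [3.141, -0.0, -1.571]
ft_force: [1.4, 0.8, -2.9]
finger_gap: 0.0417
t: 17.15
eef_pos: [0.5461, 0.1838, 0.1442]
ee_rot: [3.141, -0.0, -1.571]
ft_force: [1.2, 0.3, -4.1]
finger_gap: 0.0419
[ 1.23398006  0.25472416 -4.0640777 ] [ 0.18936841 -0.33595004 -0.01032722] [0.54607256 0.1837601  0.144234  ]
```

Sliding freely.

```bash
python3 -m inch '[{"dx":0,"dy":0,"dz":1,"spin":0},{"dx":0,"dy":0,"dz":1,"spin":0},{"dx":0,"dy":0,"dz":1,"spin":0},{"dx":0,"dy":0,"dz":0,"spin":0}]'
python3 -m inch '[{"dx":0,"dy":0,"dz":1,"spin":0},{"dx":0,"dy":0,"dz":1,"spin":0},{"dx":0,"dy":0,"dz":1,"spin":0},{"dx":0,"dy":0,"dz":0,"spin":0}]'
python3 -m inch '[{"dx":0,"dy":0,"dz":1,"spin":0},{"dx":0,"dy":0,"dz":1,"spin":0},{"dx":0,"dy":0,"dz":0,"spin":0}]'
python3 -m inch '[{"dx":0,"dy":0,"dz":1,"spin":0},{"dx":0,"dy":0,"dz":0,"spin":0}]'
```

```text
t: 17.55
eef_pos: [0.5461, 0.1838, 0.1412]
ee_rot: [3.141, -0.0, -1.571]
ft_force: [1.1, 0.5, -4.4]
finger_gap: 0.042
t: 17.95
eef_pos: [0.5461, 0.1838, 0.1383]
ee_rot: [3.141, -0.0, -1.571]
ft_force: [0.9, 0.3, -4.2]
finger_gap: 0.042
t: 18.25
eef_pos: [0.5461, 0.1838, 0.1363]
ee_rot: [3.141, -0.0, -1.571]
ft_force: [-0.1, -0.0, -3.8]
finger_gap: 0.0424
t: 18.45
eef_pos: [0.5462, 0.1838, 0.1353]
ee_rot: [3.141, -0.0, -1.571]
ft_force: [-0.3, -0.1, -4.3]
finger_gap: 0.0418
```

```bash
python3 -m inch '[{"dx":0,"dy":0,"dz":1,"spin":0},{"dx":0,"dy":0,"dz":0,"spin":0}]'
python3 -m inch '[{"dx":0,"dy":0,"dz":1,"spin":0},{"dx":0,"dy":0,"dz":0,"spin":0}]'
python3 -m inch '[{"dx":0,"dy":0,"dz":0.5,"spin":0},{"dx":0,"dy":0,"dz":0,"spin":0}]'
```

```text
t: 18.65
eef_pos: [0.5461, 0.1838, 0.1343]
ee_rot: [3.141, -0.0, -1.571]
ft_force: [1.2, 0.2, -4.5]
finger_gap: 0.0417
t: 18.85
eef_pos: [0.5462, 0.1838, 0.1333]
ee_rot: [3.142, -0.0, -1.571]
ft_force: [-0.2, -0.5, -4.4]
finger_gap: 0.0418
t: 19.05
eef_pos: [0.5462, 0.1838, 0.133]
ee_rot: [3.142, -0.0, -1.571]
ft_force: [0.2, -0.4, -3.8]
finger_gap: 0.0418
```

```bash
python3 -m inch '[{"dx":0,"dy":0,"dz":0.5,"spin":0},{"dx":0,"dy":0,"dz":0,"spin":0}]'
python3 -m inch '[{"dx":0,"dy":0,"dz":0.5,"spin":0},{"dx":0,"dy":0,"dz":0,"spin":0}]'
python3 -m inch '[{"dx":0,"dy":0,"dz":0.5,"spin":0},{"dx":0,"dy":0,"dz":0,"spin":0}]'
```

```text
t: 19.25
eef_pos: [0.5463, 0.1839, 0.1329]
ee_rot: [-3.141, -0.0, -1.571]
ft_force: [-2.2, -1.4, 1.7]
finger_gap: 0.0417
t: 19.45
eef_pos: [0.5464, 0.1839, 0.1328]
ee_rot: [-3.141, -0.0, -1.571]
ft_force: [-2.9, -0.7, 6.8]
finger_gap: 0.042
t: 19.65
eef_pos: [0.5464, 0.1839, 0.1328]
ee_rot: [-3.141, -0.0, -1.571]
ft_force: [-4.0, -1.1, 9.8]
finger_gap: 0.0419
```

Solid stop at TCP z=0.1328, just where home is expected. Ease off the press and check before letting go.

```bash
python3 -m inch '[{"dx":0,"dy":0,"dz":-1,"spin":0},{"dx":0,"dy":0,"dz":0,"spin":0}]'
python3 - <<'E'
from bench import *; from h import *
s=get_image("scene")
c=np.array([.5458,.1837]);
q=lambda z,dx,dy:((proj(s,(c[0]+dx,c[1]+dy,z))-[290,90]+.5)*5-.5).round(0)
im=crop(s,290,90,80,110,5)
for r,z in((.021,.06),(.021,.146),(.011,.169)):
    pts=np.array([q(z,r*np.cos(b),r*np.sin(b)) for b in np.linspace(0,6.3,40)]).astype(int); cv2.polylines(im,[pts],True,(0,0,255),1)
cv2.imwrite("pics/g6.png",im)
E
```

```text
t: 19.85
eef_pos: [0.5463, 0.1839, 0.1328]
ee_rot: [-3.141, 0.0, -1.571]
ft_force: [-1.3, -1.3, 4.7]
finger_gap: 0.0418
```

View pics/g6.png

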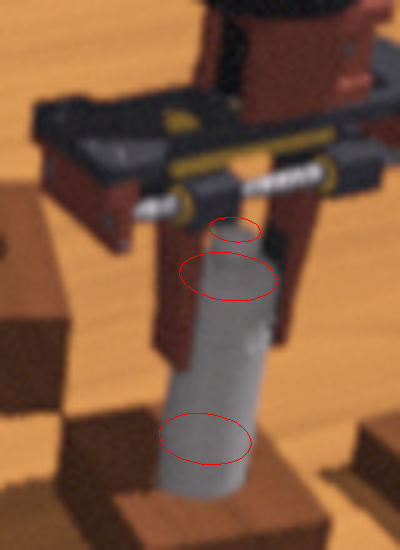

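Heights match home (shoulder hidden on the rim at crop (205,440), top at (235,230)). Release and rise.

```bash
python3 -m inch '[{"dx":0,"dy":0,"dz":0,"spin":0},{"dx":0,"dy":0,"dz":0,"spin":0},{"dx":0,"dy":0,"dz":0,"spin":0},{"dx":0,"dy":0,"dz":0,"spin":0},{"dx":0,"dy":0,"dz":0,"spin":0},{"dx":0,"dy":0,"dz":0,"spin":0},{"dx":0,"dy":0,"dz":0,"spin":0},{"dx":0,"dy":0,"dz":0,"spin":0}]' -1
python3 -m inch '[{"dx":0,"dy":0,"dz":-5,"spin":0},{"dx":0,"dy":0,"dz":-15,"spin":0},{"dx":0,"dy":0,"dz":-20,"spin":0},{"dx":0,"dy":0,"dz":-20,"spin":0},{"dx":0,"dy":0,"dz":-20,"spin":0},{"dx":0,"dy":0,"dz":-20,"spin":0},{"dx":0,"dy":0,"dz":-10,"spin":0},{"dx":0,"dy":20,"dz":0,"spin":0},{"dx":30,"dy":0,"dz":0,"spin":0},{"dx":30,"dy":0,"dz":0,"spin":0},{"dx":30,"dy":0,"dz":0,"spin":0},{"dx":30,"dy":0,"dz":0,"spin":0},{"dx":30,"dy":0,"dz":0,"spin":0},{"dx":30,"dy":0,"dz":0,"spin":0},{"dx":10,"dy":0,"dz":0,"spin":0},{"dx":0,"dy":0,"dz":0,"spin":0},{"dx":0,"dy":0,"dz":0,"spin":0}]'
python3 - <<'E'
from bench import *; from h import *
s=get_image("scene");t=get_image("top")
cv2.imwrite("pics/g7.png",np.hstack([crop(s,292,100,90,130,4),crop(t,110,80,110,130,4)]))
cv2.imwrite("pics/top7.png",t["frame"]);cv2.imwrite("pics/scene7.png",s["frame"])
c=(.5457,.1835)
for n,im,k in(("s",s,(292,100)),("t",t,(110,80))):
  for z in(.06,.146,.169): print(n,z,((proj(im,(*c,z))-k+.5)*4-.5).round(0)+([360,0] if n=="t" else [0,0]))
E
```

```text
t: 20.7
eef_pos: [0.5462, 0.1838, 0.1325]
ee_rot: [-3.142, -0.0, -1.571]
ft_force: [-0.2, -0.1, -0.1]
finger_gap: 0.0879
t: 22.4
eef_pos: [0.5262, -0.0046, 0.2427]
ee_rot: [-3.141, 0.001, -1.57]
ft_force: [-0.1, 0.4, 0.8]
finger_gap: 0.0879
s 0.06 [155. 310.]
s 0.146 [174. 181.]
s 0.169 [179. 143.]
t 0.06 [639. 441.]
t 0.146 [612. 413.]
t 0.169 [604. 405.]
```

View pics/g7.png

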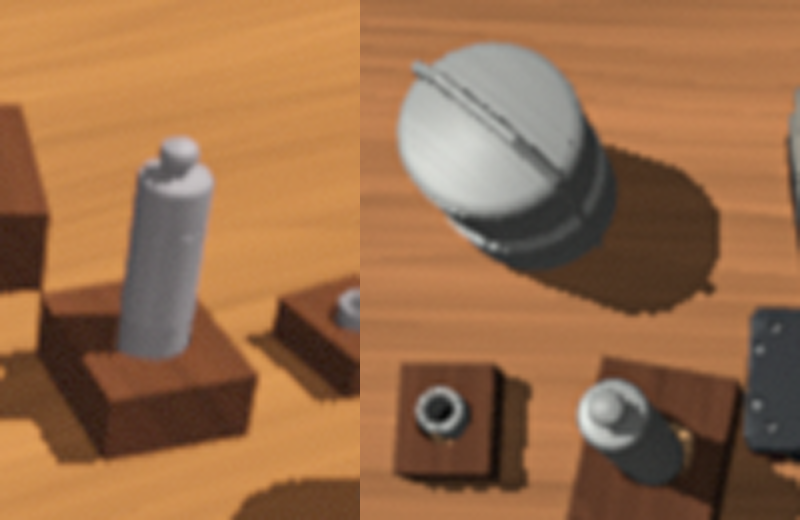

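Mill stands upright and home: its barrel top is at (613,413) against a predicted (612,413), and its knob at (605,407) against (604,405). I'll check the bystanders haven't moved, then hand in.

Run:
```python
from bench import *; from h import *
for n,regs in(("scene",{"jar":(95,262,75,85),"tumbler":(250,232,55,70),"tiffin":(385,168,75,85),"pestle":(205,155,32,40)}),):
    a,b=cv2.imread(f"pics/{n}0.png"),cv2.imread(f"pics/{n}7.png")
    for k,(x,y,w,h) in regs.items(): print(k,cv2.phaseCorrelate(np.float32(cv2.cvtColor(a,6)[y:y+h,x:x+w]),np.float32(cv2.cvtColor(b,6)[y:y+h,x:x+w])))
print(read_state()["t"]); finish_job()
```

```text
jar ((0.5440426186791214, 0.01037693796749295), 1.0085083522090206)
tumbler ((-0.0183225907309037, 0.0013840037152519358), 0.9947712242603302)
tiffin ((0.44113918627248694, -0.021097970668051858), 0.9810116452817563)
pestle ((-0.14682374979298274, -0.1258366177664776), 0.8399437848478556)
22.5
the job is handed in; nothing more can be done
```

The mill is back together. It stands upright in the middle-sized stand's cup with its shoulder on the rim, and the job is handed in at 22.5 s.

- **How it went in:** I gripped the mill and leaned it about 10° against the shelf before lifting it. I lowered the spigot edge first into the bore, felt for the bore wall with about 4 N, and straightened it at about 3 N. It then slid freely down to a solid stop at the expected height. The firmest push was roughly 14 N, on seating. I held it until it was seated, then opened the gripper and moved clear.
- **Last checks:** In the top view, the barrel top and knob are within about half a camera pixel of where an upright, fully home mill should be. The gripper is open and clear of everything.
- **Bystanders:** I compared before and after pictures of each one. The tumbler and pestle show under 0.2 pixel of shift. The jar and tiffin read about 0.5 pixel sideways. I put that down to their odd-width image crops, since the arm never went near either, but I did not confirm it.
- **What disagreed:** The two cameras differed by about 2–4 mm on the stand and cup position, so I found the bore by feel. With the mill seated but still gripped, the scene camera put its top about 2 mm off prediction, within the camera's error. The top view after release did not show this.

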